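# Hold an egg over the candling lamp with tongs

### The job

Pick up the spring tongs, close their jaws gently round the egg that stands in its egg cup, and lift it out without the robot's own fingers touching the egg. Carry it to the candling lamp and hold it still, centred over the lamp's mouth and two to three centimetres clear of it, without touching the lamp and leaving the other things where they stand. Finish there, still holding the tongs closed on the egg.

Things in the scene. Friction and masses are not known exactly. Their poses are not given: they have to be found in the camera images.
- tongs: Steel spring tongs lying flat, jaws away from the robot: 198 mm long, two upright strips 18 mm high (20 at the plates) and 3 mm thick, joined by a round pivot boss (24 mm across). Origin on the underside, midway between the two arms' grip plates; x points along the centre line to the jaws, z up. Pivot 75 mm behind the origin, middle of the jaws 92 mm ahead of it. Mass 90 g.
- tongs_grip (a point): Point midway between the tongs' two dark rubber grip plates, 10 mm above the underside: where to pinch, along the tongs' y. The plates reach 30 mm ahead of and behind it and measure 50 mm over their outer faces when open, 34 mm (and then parallel) when the jaws are closed on the egg.
- tongs_arm (a joint): Closing angle of the tongs' -y arm about the pivot: 0 = fully open (a stop; so it starts), about 0.21 on the egg, 0.33 rad at most. A preloaded spring holds it open: pinching the grip plates takes 6 N to start closing, 7.5 N at the egg; so a pinch of 3 to 5 N carries the tongs open, and about 20 N presses each jaw on the egg with about 6 N. The egg stands up to 20 N a jaw.
- jaw_left (a point): Inner corner of the jaw on the tongs' +y side, 10 mm above the underside. Each jaw is a shallow V in plan, hollow side inward, 18 mm high and 33 mm long. Open, the two corners are 82 mm apart and the inner edges leave a gap of about 65 mm; closed on the egg the corners are about 46 mm apart. The egg belongs midway between the corners.
- jaw_right (a point): The same corner of the jaw on the tongs' -y side.
- egg: White egg, rigid, 56 mm tall and 43 mm across, about 58 g, standing with its blunt end down in the egg cup. Origin at its lowest point (about 13 mm above the surface at the start), z along the egg's length.
- egg_middle (a point): Centre of the egg at its widest height, 24 mm above its lowest point: the height at which to close the jaws (about 37 mm above the surface at the start; a few mm higher keeps the jaws clear of the cup).
- egg_cup: Squat white egg cup that holds the egg, 20 mm tall, rim 50 mm and foot 60 mm across, loose. Origin at the centre of its underside.
- empty_cup: A second, equal egg cup without an egg, near the front edge, right of the block heater (103 mm tall, on the left of the surface): to be left alone.
- lamp: Grey round candling lamp, fixed, 72 mm across at the foot and 48 mm at the top, 58 mm tall, with a dark rubber mouth facing up. Origin at the centre of its underside. It and the egg cup stand left and right of the tongs, either way round.
- lamp_mouth (a point): Centre of the lamp's mouth, at its top, 58 mm above the surface.
- dropper: Small brown dropper bottle with a white cap, 25 mm across and 74 mm tall, behind the tongs: to be left alone. Behind it along the back edge stand taller things, fixed: cartons, bottles and, at the far left, a kitchen roll (228 mm).
- cap_dish: Flat clear dish with caps, 90 mm across and 14 mm tall, fixed, at the front right.
Mind the look-alikes: they are no part of the job. What is shaped like the egg_cup but orange or pink is not meant.

How it is judged:
On the way, in this order (a step that is already met when the one before it is completed fails the run):
1. the tongs are gripped and lifted off the surface, the egg still in its cup (contact force between the fingers and tongs above 1 N and height (world z) of tongs above 0.01 m and distance of egg from where it was at the start of the episode below 0.02 m), for 0.2 s.
2. the egg is gripped in the tongs and lifted out of its cup (contact force between tongs and egg above 0.5 N and height (world z) of egg_middle above 0.065 m and contact force between egg and egg_cup below 0.05 N and value of joint tongs_arm above 0.1 rad), for 0.2 s.
At the end, for the whole second after the job is handed in: For the last second: fingers hold the tongs, the tongs alone hold the egg (over 0.5 N, joint over 0.1 rad), egg middle within 15 mm of the lamp axis, its lowest point 6 to 50 mm above the mouth, lamp untouched, egg slower than 20 mm/s, egg cup upright (contact force between the fingers and tongs above 1 N and contact force between tongs and egg above 0.5 N and value of joint tongs_arm above 0.1 rad and horizontal distance between egg_middle and lamp_mouth below 0.015 m and z of egg in the frame of lamp_mouth between 0.006 and 0.05 m and contact force between each of egg, tongs, the arm and lamp below 0.05 N and linear speed of egg below 0.02 m/s and angle between egg_cup's own z axis and vertical below 0.2 rad); the arm keeps its last pose, push and grip.
It fails at once if the robot's own fingers or arm touch the egg (contact force between any of the fingers, the arm and egg above 0.2 N).
It fails at once if the egg is crushed (over 40 N from the two jaws together) (contact force between tongs and egg above 40 N).
It fails at once if the lamp is touched hard (over 2 N) (contact force between any of egg, tongs, the arm and lamp above 2 N).
It fails at once if a bystander is moved more than 25 mm (distance of any of empty_cup, dropper from where it was at the start of the episode above 0.025 m).
It also fails if it takes over 51 s, if anything falls off the work surface, if the arm or the gripper's body presses on something with over 40 N, if the wrist force passes 120 N, or if a joint passes its speed limit or range.

### The arm

A 7-joint arm with a two-finger parallel gripper is mounted at the origin on a cart in front of the work surface, level with it; the furniture and walls round the work are solid. World frame = base frame: x ahead of the robot, y to its left, z up, the work surface at z = 0. Lengths are in m, angles in rad, forces in N, time in s.
With the tool pointing down it reaches from about 0.425 to 0.95 m from the base axis. Payload 4.7 kg.
Tool frame: the origin (TCP) lies midway between the tips of the shut fingers; the grasp point (between the pads) lies 19 mm behind it; z points along the fingers, y is the direction in which the jaws open and shut (so a half turn about z gives the same grasp; the last joint's range is limited). The gripper opens to 87 mm and grips with 3 to 60 N. Pads are 19 mm wide; open, the fingers measure 117 mm over their backs; the gripper's body (75 mm by 190 mm) begins 51 mm behind the grasp point.
Start: joints at [-1.283, 0.469, -0.049, 1.532, 0.024, 1.141, -0.082], TCP at [0.21, 0.641, 0.223] pointing down, gripper open.
Joint ranges: [-2.59, 2.59], [-0.33, 1.99], [-1.39, 1.29], [0.1, 2.45], [-1.04, 4.18], [0.21, 1.99], [-2.66, 2.66]. Speed limits (rad/s): [2.57, 2.57, 3.14, 3.14, 3.14, 3.14, 3.14].

### API

Orientations are given as [roll, pitch, yaw] about the fixed x, y, z axes, in that order (R = Rz(yaw) Ry(pitch) Rx(roll)).
In Python, from station import readout, eyes, close_job gives the robot as it stands.
- The arm moves only by the tool jog_arm, never from a script. Its argument "series" is a list of rows, each an object of numbers: "jaw": the opening, from 0 (shut) to 1 (fully open); "dx", "dy", "dz": the shift along the world's x, y, z in mm; "spin": the turn about the world's z in rad. A call has 1 to 8 rows; each row is the pose to reach, as a shift and turn from the pose measured when the call began; what a row does not reach only later rows make up. A row lasts 1/12 s, in which the tool goes at most 41.7 mm and 7.16 degrees, less where a joint would pass 70% of its speed; a pose out of reach is approached as far as the arm can. A call with a gripper value outside its range is refused whole. The fingers move at their own pace and stop on an object; "newtons" is the grip in N (left out, the last holds). Time passes only in rows, so rows that repeat a pose let the fingers close. It gives the time, the measured TCP pose, the force and the opening at its end, in the units of the state.
- readout.read_state(): the state, without advancing time (a new reading comes with each control period).
- eyes.get_image(name): name is "scene" or "top" or "wrist"; returns the picture (480x640x3 uint8, blue, green, red); there is no depth.
- eyes.camera_info(name): a dict with "mtx" (3x3 intrinsics, pixels), "D" ([k1, k2, p1, p2, k3] as OpenCV has them; the pictures are not rectified), "extrinsics" (4x4, takes a point from camera to world coordinates). Camera axes: x right, y down, z forward; pixel columns grow to the right and rows downward; lengths in m; the calibration is good to about 2 mm. A picture is of the moment at which its call begins: read the wrist's pose just before it. camera_info takes no time and is no camera call; for the wrist camera it gives the pose at the moment of the call.
- close_job(): hands the job in, once; it reports no verdict.
The state is a dict: "t": time; "joint_pos": joint angles; "dq": joint speeds; "joint_torque": joint torques, N m; "eef_pos": TCP position; "orientation": TCP orientation; "force": force on the tool from outside, world axes, zero at the start; "ft_torque": the same for the moment, N m; "finger_gap": finger opening in m.
Only numpy, scipy, OpenCV 4.12 (cv2) and the standard library are available. Lean on these libraries where they do the work, as an engineer would, in place of code of your own. Each camera call takes 0.05 s, during which the arm holds its last target. There are 200 camera calls.

## Working session

There is one attempt and no reset: what is moved stays moved. The work goes in short steps, Python scripts to look and compute and a tool call to move; the robot and the scene stay as the last step left them, time stands still between calls to the robot, and variables do not carry over. Pictures are saved under pics/ and viewed, about 8 in all and at most 12, crops included, and the job is handed in when it is done.

Besides the shell and the picture viewer there is one more tool, called after "Request:" as name(argument=value, ...), one argument or row to a line, values as JSON. jog_arm: Moves the arm, as the interface text tells. Its arguments: {"type":"object","properties":{"series":{"type":"array"},"newtons":{"type":"number"}},"required":["series"]}

```bash
ls; mkdir -p pics
python3 - <<'E'
from station import readout, eyes
import cv2
print(readout.read_state())
for n in("scene","top"):
    cv2.imwrite(f"pics/{n}0.png",eyes.get_image(n)); c=eyes.camera_info(n); print(n,c)
E
```

```text
pics
{'t': 0.0, 'joint_pos': array([-1.2829091 ,  0.46944475, -0.04860937,  1.53367686,  0.02411278,
        1.14100629, -0.08229485]), 'dq': array([-3.67579442e-04, -9.61819461e-05, -2.09664250e-03,  5.67989587e-04,
       -2.39815148e-04,  2.00382049e-04,  1.31995827e-03]), 'joint_torque': array([ 2.46661893e-04, -5.07985210e+01, -8.03954015e-02, -2.36142254e+01,
       -6.13377756e-02,  3.79851297e-02,  1.77261099e-04]), 'eef_pos': array([0.21007251, 0.64085112, 0.22150448]), 'orientation': array([-3.13964514e+00,  7.66022346e-05,  2.82486011e+00]), 'force': array([-0.22008526, -0.67097683, -0.1765675 ]), 'ft_torque': array([ 0.04750901, -0.06181745, -0.00174772]), 'finger_gap': 0.08701521326791256}
scene {'mtx': array([[489.89077965,   0.        , 317.24950008],
       [  0.        , 489.89077965, 241.59931652],
       [  0.        ,   0.        ,   1.        ]]), 'D': array([-0.12252947,  0.        ,  0.        ,  0.        ,  0.        ]), 'extrinsics': array([[ 0.16935888, -0.52395433,  0.83473914, -0.54351309],
       [-0.98547458, -0.10081221,  0.13666291, -0.15391849],
       [ 0.01254677, -0.84575928, -0.53341712,  0.74093678],
       [ 0.        ,  0.        ,  0.        ,  1.        ]])}
top {'mtx': array([[534.10958913,   0.        , 332.71151899],
       [  0.        , 534.10958913, 239.85318956],
       [  0.        ,   0.        ,   1.        ]]), 'D': array([-0.04336682,  0.        ,  0.        ,  0.        ,  0.        ]), 'extrinsics': array([[ 0.0291125 , -0.99366127,  0.10858058,  0.338305  ],
       [-0.99954309, -0.02982259, -0.00492128,  0.03349604],
       [ 0.00812824, -0.10838769, -0.99407547,  1.26905567],
       [ 0.        ,  0.        ,  0.        ,  1.        ]])}
```

View pics/top0.png

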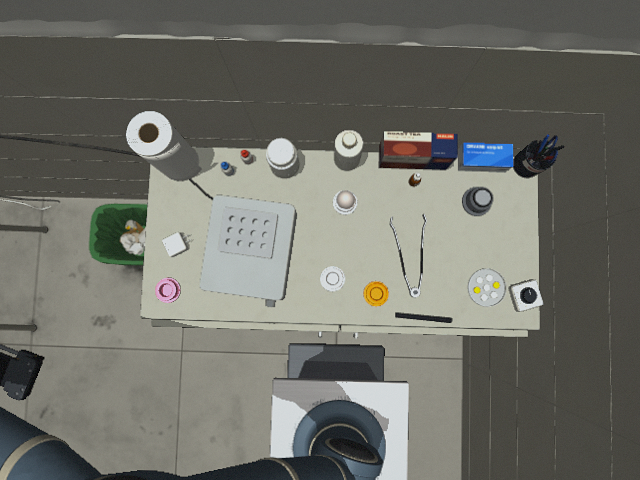

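View pics/scene0.png

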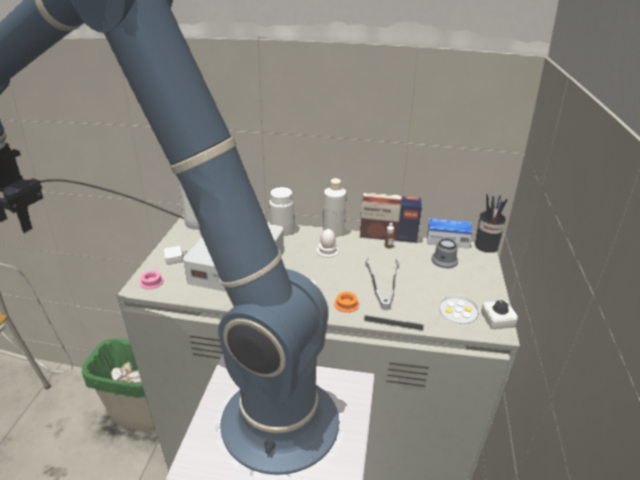

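Top view: egg in white cup (345,200), tongs with pivot (415,292) and jaw tips (392,217)/(424,215), lamp (478,200), dropper (415,180), empty white cup (332,278). The orange (376,293) and pink (168,290) cups are look-alikes and not meant. The egg cup is the white one carrying the egg. I'll confirm this in an enlarged crop and measure.

```bash
cat > h.py <<'E'
from station import readout, eyes
import cv2, numpy as np
def ray(n,px,z,ci=None):
    c=ci or eyes.camera_info(n); T=np.array(c["extrinsics"])
    u=cv2.undistortPoints(np.array(px,float).reshape(-1,1,2),c["mtx"],c["D"]).reshape(-1,2)
    d=np.c_[u,np.ones(len(u))]@T[:3,:3].T; o=T[:3,3]
    return o+d*((z-o[2])/d[:,2])[:,None]
E
python3 - <<'E'
from h import *
im=cv2.imread("pics/top0.png")
cv2.imwrite("pics/crop1.png",cv2.resize(im[160:310,310:510],None,fx=4,fy=4,interpolation=cv2.INTER_CUBIC))
for n,p,z in[("egg",(345,199),.06),("cup",(345,203),.02),("pivot",(415,292),.018),("jL",(391,218),.018),("jR",(424,215),.018),("lamp",(479,199),.058),("drop",(415,178),.07),("empty",(332,278),.02)]: print(n,ray("top",[p],z).round(3))
E
```

```text
egg [[0.566 0.002 0.06 ]]
cup [[0.563 0.001 0.02 ]]
pivot [[ 0.358 -0.169  0.018]]
jL [[ 0.531 -0.109  0.018]]
jR [[ 0.541 -0.188  0.018]]
lamp [[ 0.576 -0.308  0.058]]
drop [[ 0.618 -0.157  0.07 ]]
empty [[0.385 0.026 0.02 ]]
```

View pics/crop1.png

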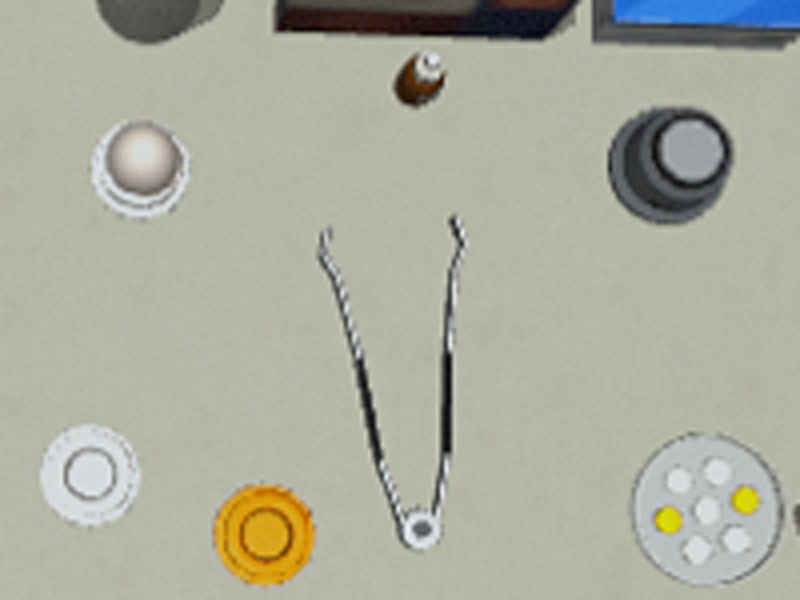

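The crop confirms it: white cup with egg at crop (143,160), lamp mouth (691,150), and tongs plates (369,410)/(447,402) with the pivot at (421,528). The orange cup at (266,535) and the empty white cup at (90,475) are left alone. Now I'll move toward the tongs.

Request:
jog_arm(
  series=[
    {"dx": 120,"dy": -170,"dz": 20,"jaw": 1},
    {"dx": 120,"dy": -170,"dz": 20},
    {"dx": 120,"dy": -170,"dz": 20},
    {"dx": 120,"dy": -170,"dz": 20},
    {"dx": 240,"dy": -340,"dz": 20},
    {"dx": 240,"dy": -340,"dz": 20},
    {"dx": 240,"dy": -340,"dz": 20},
    {"dx": 240,"dy": -340,"dz": 20},
  ],
)

```text
invalid input
```

Run:
```python
from h import *
k=dict(pivot=((415.2,292),.02),pl=((402.2,262.5),.02),pr=((421.7,260.5),.02),jl=((390.5,222.5),.018),jr=((425.5,220),.018),lamp=((482.7,197.5),.058))
r={n:ray("top",[p],z)[0] for n,(p,z) in k.items()}
print(r)
m=(r['jl']+r['jr'])/2;d=m-r['pivot'];print("yaw",np.arctan2(d[1],d[0]),np.linalg.norm(d),"origin",r['pivot']+d/np.linalg.norm(d)*.075,(r['pl']+r['pr'])/2)
```

```text
{'pivot': array([ 0.35813213, -0.16870014,  0.02      ]), 'pl': array([ 0.42620403, -0.13720051,  0.02      ]), 'pr': array([ 0.43224506, -0.18303687,  0.02      ]), 'jl': array([ 0.5203801 , -0.10828447,  0.018     ]), 'jr': array([ 0.52892049, -0.191369  ,  0.018     ]), 'lamp': array([ 0.57958412, -0.31668948,  0.058     ])}
yaw 0.11285978323484025 0.1675962562390952 origin [ 0.43264968 -0.16025421  0.01910499] [ 0.42922455 -0.16011869  0.02      ]
```

Request:
jog_arm(
  series=[
    {"dx": 120,"dy": -170,"dz": 20,"spin": 0,"jaw": 1},
    {"dx": 120,"dy": -170,"dz": 20,"spin": 0,"jaw": 1},
    {"dx": 120,"dy": -170,"dz": 20,"spin": 0,"jaw": 1},
    {"dx": 120,"dy": -170,"dz": 20,"spin": 0,"jaw": 1},
    {"dx": 240,"dy": -340,"dz": 20,"spin": 0,"jaw": 1},
    {"dx": 240,"dy": -340,"dz": 20,"spin": 0,"jaw": 1},
    {"dx": 240,"dy": -340,"dz": 20,"spin": 0,"jaw": 1},
    {"dx": 240,"dy": -340,"dz": 20,"spin": 0,"jaw": 1},
  ],
  newtons=10,
)

```text
t: 0.77
eef_pos: [0.4024, 0.3674, 0.2401]
orientation: [-3.139, -0.0, 2.825]
force: [1.3, 0.9, 0.2]
finger_gap: 0.0871
```

Request:
jog_arm(
  series=[
    {"dx": 50,"dy": -60,"dz": 0,"spin": 0.1,"jaw": 1},
    {"dx": 50,"dy": -60,"dz": 0,"spin": 0.2,"jaw": 1},
    {"dx": 50,"dy": -360,"dz": 0,"spin": 0.3,"jaw": 1},
    {"dx": 50,"dy": -360,"dz": 0,"spin": 0.43,"jaw": 1},
    {"dx": 50,"dy": -360,"dz": 0,"spin": 0.43,"jaw": 1},
    {"dx": 50,"dy": -360,"dz": 0,"spin": 0.43,"jaw": 1},
    {"dx": 50,"dy": -360,"dz": 0,"spin": 0.43,"jaw": 1},
    {"dx": 50,"dy": -360,"dz": 0,"spin": 0.43,"jaw": 1},
  ],
)

```text
t: 1.43
eef_pos: [0.4517, 0.0571, 0.24]
orientation: [-3.14, -0.0, -3.028]
force: [0.9, -0.5, 0.2]
finger_gap: 0.087
```

Request:
jog_arm(
  series=[
    {"dx": -20,"dy": -250,"dz": 0,"spin": 0,"jaw": 1},
    {"dx": -20,"dy": -250,"dz": 0,"spin": 0,"jaw": 1},
    {"dx": -20,"dy": -250,"dz": 0,"spin": 0,"jaw": 1},
    {"dx": -20,"dy": -250,"dz": 0,"spin": 0,"jaw": 1},
    {"dx": -20,"dy": -250,"dz": 0,"spin": 0,"jaw": 1},
    {"dx": -20,"dy": -250,"dz": 0,"spin": 0,"jaw": 1},
    {"dx": -20,"dy": -250,"dz": 0,"spin": 0,"jaw": 1},
  ],
)

```text
t: 2.02
eef_pos: [0.4295, -0.201, 0.2404]
orientation: [-3.135, -0.001, -3.04]
force: [0.5, 0.3, 0.2]
finger_gap: 0.0872
```

Run:
```python
from h import *
s=readout.read_state();print(s['t'],s['joint_pos'].round(2),s['eef_pos'],s['orientation']);c=eyes.camera_info("wrist");print(c["extrinsics"].round(3))
cv2.imwrite("pics/w1.png",eyes.get_image("wrist"))
```

```text
2.0167 [-0.07  0.12  0.46  1.99 -0.05  1.04  2.08] [ 0.4294895  -0.20103298  0.24037676] [-3.13547823e+00 -5.83477080e-04 -3.03996825e+00]
[[-0.1    0.955  0.278  0.353]
 [ 0.995  0.098  0.022 -0.208]
 [-0.006  0.279 -0.96   0.402]
 [ 0.     0.     0.     1.   ]]
```

View pics/w1.png

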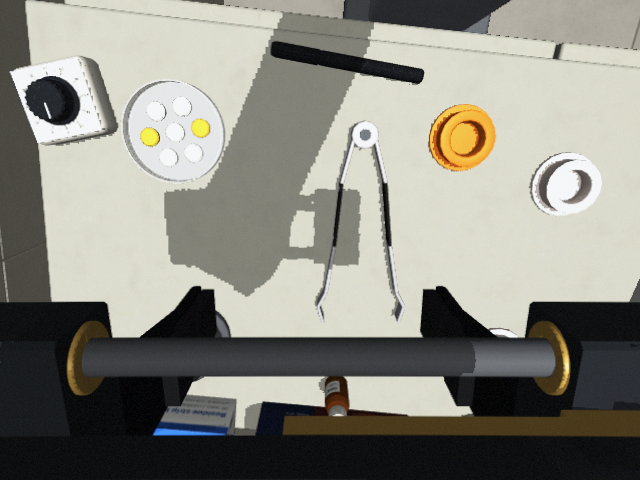

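Wrist view: tongs pivot (365,133), plates about (339,215)/(387,213), jaws (320,308)/(401,308), dropper (337,395).

Run:
```python
from h import *
s=readout.read_state()
P=ray("wrist",[(365,133),(339,215),(387,213),(318,305),(404,302)],.019)
print(P.round(4));m=(P[3]+P[4])/2;d=m-P[0];yaw=np.arctan2(d[1],d[0]);print("yaw",yaw,np.hypot(*d[:2]),"origin",P[0]+d/np.linalg.norm(d)*.075,(P[1]+P[2])/2)
yp=np.arctan2(*(P[1]-P[2])[:2][::1]*[1,1]);e=P[2]-P[1];print("plates dir",np.arctan2(e[1],e[0])-np.pi/2)
```

```text
[[ 0.3596 -0.1643  0.019 ]
 [ 0.4353 -0.1785  0.019 ]
 [ 0.4288 -0.1343  0.019 ]
 [ 0.5283 -0.1886  0.019 ]
 [ 0.5161 -0.1043  0.019 ]]
yaw 0.10956673073801917 0.1635659165166015 origin [ 0.4341394  -0.15610846  0.019     ] [ 0.4320927  -0.15638405  0.019     ]
plates dir 0.1460705412281207
```

Request:
jog_arm(
  series=[
    {"dx": 3,"dy": 43,"dz": 0,"spin": 0.015,"jaw": 1},
    {"dx": 3,"dy": 43,"dz": -40,"spin": 0.015,"jaw": 1},
    {"dx": 3,"dy": 43,"dz": -80,"spin": 0.015,"jaw": 1},
    {"dx": 3,"dy": 43,"dz": -120,"spin": 0.015,"jaw": 1},
    {"dx": 3,"dy": 43,"dz": -155,"spin": 0.015,"jaw": 1},
    {"dx": 3,"dy": 43,"dz": -185,"spin": 0.015,"jaw": 1},
    {"dx": 3,"dy": 43,"dz": -200,"spin": 0.015,"jaw": 1},
    {"dx": 3,"dy": 43,"dz": -200,"spin": 0.015,"jaw": 1},
  ],
)

```text
t: 2.73
eef_pos: [0.4305, -0.1524, 0.0368]
orientation: [-3.141, -0.008, -3.02]
force: [-0.1, -0.3, 0.0]
finger_gap: 0.0871
```

Request:
jog_arm(
  series=[
    {"dx": 2,"dy": -5,"dz": -15,"spin": 0,"jaw": 1},
    {"dx": 2,"dy": -5,"dz": -25,"spin": 0,"jaw": 1},
    {"dx": 2,"dy": -5,"dz": -32,"spin": 0,"jaw": 1},
    {"dx": 2,"dy": -5,"dz": -32,"spin": 0,"jaw": 1},
    {"dx": 2,"dy": -5,"dz": -32,"spin": 0,"jaw": 1},
  ],
)

```text
t: 3.15
eef_pos: [0.4328, -0.157, 0.0052]
orientation: [-3.141, -0.008, -3.02]
force: [-0.9, 0.2, 0.4]
finger_gap: 0.0871
```

Request:
jog_arm(
  series=[
    {"dx": 0,"dy": 0,"dz": 0,"spin": 0,"jaw": 0.6},
    {"dx": 0,"dy": 0,"dz": 0,"spin": 0,"jaw": 0.5},
    {"dx": 0,"dy": 0,"dz": 0,"spin": 0,"jaw": 0.4},
    {"dx": 0,"dy": 0,"dz": 0,"spin": 0,"jaw": 0.3},
    {"dx": 0,"dy": 0,"dz": 0,"spin": 0,"jaw": 0.3},
    {"dx": 0,"dy": 0,"dz": 0,"spin": 0,"jaw": 0.3},
  ],
  newtons=4,
)

```text
t: 3.65
eef_pos: [0.4329, -0.1572, 0.0054]
orientation: [-3.141, -0.007, -3.02]
force: [0.4, -1.2, 0.6]
finger_gap: 0.0553
```

Request:
jog_arm(
  series=[
    {"dx": 0,"dy": 0,"dz": 0,"spin": 0,"jaw": 0.3},
    {"dx": 0,"dy": 0,"dz": 0,"spin": 0,"jaw": 0.3},
    {"dx": 0,"dy": 0,"dz": 0,"spin": 0,"jaw": 0.3},
    {"dx": 0,"dy": 0,"dz": 0,"spin": 0,"jaw": 0.3},
  ],
)

```text
t: 3.98
eef_pos: [0.433, -0.1572, 0.0054]
orientation: [-3.141, -0.007, -3.02]
force: [-0.2, -0.7, 0.7]
finger_gap: 0.0514
```

Request:
jog_arm(
  series=[
    {"dx": 0,"dy": 0,"dz": 0,"spin": 0,"jaw": 0.3},
    {"dx": 0,"dy": 0,"dz": 0,"spin": 0,"jaw": 0.3},
    {"dx": 0,"dy": 0,"dz": 5,"spin": 0,"jaw": 0.3},
    {"dx": 0,"dy": 0,"dz": 10,"spin": 0,"jaw": 0.3},
    {"dx": 0,"dy": 0,"dz": 15,"spin": 0,"jaw": 0.3},
    {"dx": 0,"dy": 0,"dz": 20,"spin": 0,"jaw": 0.3},
    {"dx": 0,"dy": 0,"dz": 25,"spin": 0,"jaw": 0.3},
    {"dx": 0,"dy": 0,"dz": 30,"spin": 0,"jaw": 0.3},
  ],
)

```text
t: 4.65
eef_pos: [0.4331, -0.1572, 0.0361]
orientation: [-3.141, -0.007, -3.02]
force: [-0.6, 0.6, -1.1]
finger_gap: 0.0516
```

Request:
jog_arm(
  series=[
    {"dx": -5,"dy": 0,"dz": 10,"spin": 0,"jaw": 0.3},
    {"dx": -10,"dy": 0,"dz": 25,"spin": 0,"jaw": 0.3},
    {"dx": -10,"dy": 0,"dz": 40,"spin": 0,"jaw": 0.3},
    {"dx": -10,"dy": 0,"dz": 55,"spin": 0,"jaw": 0.3},
    {"dx": -10,"dy": 0,"dz": 70,"spin": 0,"jaw": 0.3},
    {"dx": -10,"dy": 0,"dz": 80,"spin": 0,"jaw": 0.3},
    {"dx": -10,"dy": 0,"dz": 80,"spin": 0,"jaw": 0.3},
  ],
)

```text
t: 5.23
eef_pos: [0.4244, -0.1576, 0.1181]
orientation: [-3.14, -0.003, -3.02]
force: [-0.8, -0.1, -1.6]
finger_gap: 0.0514
```

Run:
```python
from h import *
s=readout.read_state();print(s['t'],s['joint_pos'].round(2),s['eef_pos'],s['orientation'],s['force'])
a=eyes.get_image("scene");b=eyes.get_image("top")
cv2.imwrite("pics/t2.png",b);cv2.imwrite("pics/s2.png",a)
A=cv2.resize(a[190:340,290:490],None,fx=2,fy=2);B=cv2.resize(b[150:300,310:510],None,fx=4,fy=4,interpolation=cv2.INTER_CUBIC)
w=cv2.resize(a[190:290,300:500],None,fx=4,fy=4)
cv2.imwrite("pics/c2.png",B); cv2.imwrite("pics/c2s.png",w)
```

```text
5.2333 [-0.09  0.25  0.41  2.17 -0.14  0.75  2.11] [ 0.42436746 -0.15758727  0.1180687 ] [-3.13987103e+00 -2.75422354e-03 -3.02013878e+00] [-0.78257408 -0.07054859 -1.62958452]
```

View pics/c2.png

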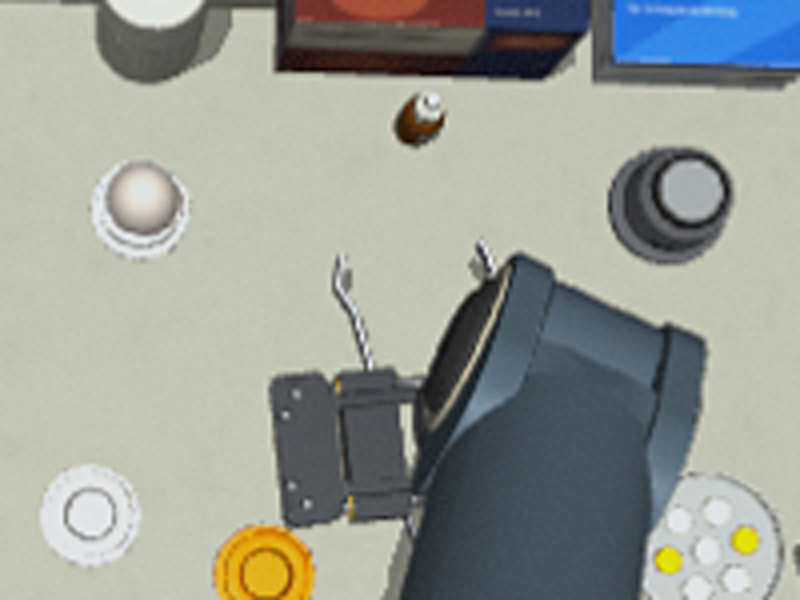

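Tongs hang open in the gripper. Left corner at crop (336,288), right corner (492,275), egg (144,198), lamp mouth (691,190), cup outline (141,209).

View pics/c2s.png

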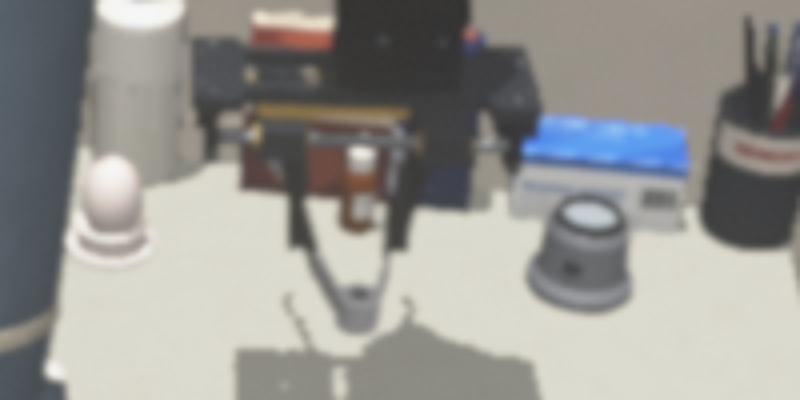

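Run:
```python
from h import *
q=lambda x,y:(310+(x-1.5)/4,150+(y-1.5)/4)
J=ray("top",[q(336,288),q(492,275)],.131);m=J.mean(0);print(J,m)
t=np.array([.4244,-.1576]);y=-3.02+np.pi
d=m[:2]-t;c,s=np.cos(y),np.sin(y);print("jawmid in tool: along",c*d[0]+s*d[1],"left",-s*d[0]+c*d[1],"jaw-axis yaw",np.arctan2(*(J[0]-J[1])[[0,1]]*[-1,1]),"tool",y)
print("egg",ray("top",[q(144,198)],.045),"cup",ray("top",[q(141,209)],.008),"lamp",ray("top",[q(691,190)],.058),"lampfoot",ray("top",[q(664,207)],.0))
```

```text
[[ 0.5060442  -0.10218975  0.131     ]
 [ 0.51572648 -0.18646926  0.131     ]] [ 0.51088534 -0.1443295   0.131     ]
jawmid in tool: along 0.08745641329191428 left 0.0026824285481918883 jaw-axis yaw 0.11438155471882197 tool 0.1215926535897931
egg [[5.68156390e-01 1.87867461e-04 4.50000000e-02]] cup [[0.56836786 0.0008007  0.008     ]] lamp [[ 0.58044126 -0.31593346  0.058     ]] lampfoot [[ 0.58103923 -0.31613929  0.        ]]
```

Run:
```python
from h import *
def proj(n,P):
    c=eyes.camera_info(n);T=np.linalg.inv(c["extrinsics"]);return cv2.projectPoints(np.array(P,float),cv2.Rodrigues(T[:3,:3])[0],T[:3,3],c["mtx"],c["D"])[0].reshape(-1,2)
y=.1216;u=np.array([np.cos(y),np.sin(y)]);t=np.array([.4244,-.1576])
p=t-u*.075
print("pivot top/bottom scene crop",(proj("scene",[[*p,.131],[*p,.113]])-[300,190])*4)
q=lambda x,y:(300+(x-1.5)/4,190+(y-1.5)/4)
print("egg",ray("scene",[q(112,195)],.041),"cup",ray("scene",[q(112,238)],.008),"lamp",ray("scene",[q(591,213)],.058))
```

```text
pivot top/bottom scene crop [[354.49600416 295.94743412]
 [351.51168554 322.70390949]]
egg [[0.57325448 0.00057844 0.041     ]] cup [[ 0.57073376 -0.00060521  0.008     ]] lamp [[ 0.58396222 -0.31774978  0.058     ]]
```

No sag: the predicted pivot position matches the scene view. The egg is at about (0.569, 0.000) and the lamp at about (0.5815, -0.3165). I'll go above the egg with the jaws open.

Request:
jog_arm(
  series=[
    {"dx": 8,"dy": 20,"dz": 4,"spin": 0,"jaw": 0.3},
    {"dx": 18,"dy": 45,"dz": 7,"spin": 0,"jaw": 0.3},
    {"dx": 28,"dy": 75,"dz": 7,"spin": 0,"jaw": 0.3},
    {"dx": 40,"dy": 105,"dz": 7,"spin": 0,"jaw": 0.3},
    {"dx": 50,"dy": 130,"dz": 7,"spin": 0,"jaw": 0.3},
    {"dx": 55,"dy": 146,"dz": 7,"spin": 0,"jaw": 0.3},
    {"dx": 55,"dy": 146,"dz": 7,"spin": 0,"jaw": 0.3},
    {"dx": 55,"dy": 146,"dz": 7,"spin": 0,"jaw": 0.3},
  ],
)

```text
t: 6.0
eef_pos: [0.4773, -0.0104, 0.122]
orientation: [-3.141, -0.009, -3.017]
force: [0.1, -0.8, -0.7]
finger_gap: 0.0515
```

Run:
```python
from h import *
s=readout.read_state();print(s['t'],s['joint_pos'].round(2),s['eef_pos'],s['orientation'],s['force'],s['finger_gap'])
b=eyes.get_image("top")
cv2.imwrite("pics/c3.png",cv2.resize(b[150:250,280:410],None,fx=6,fy=6,interpolation=cv2.INTER_CUBIC))
```

```text
6.0 [-0.35  0.28  0.33  2.1  -0.13  0.78  1.76] [ 0.47732518 -0.01035871  0.12198794] [-3.14068735 -0.00911219 -3.01748227] [ 0.08248724 -0.79578595 -0.71175503] 0.051540062633806116
```

View pics/c3.png

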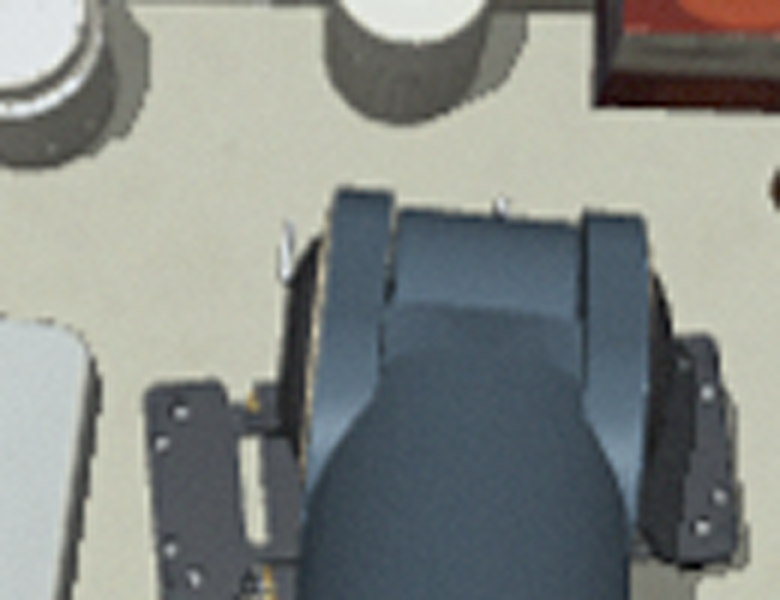

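Jaw ends show at (287,250) and (503,207) either side of the hidden egg, which fits the dead-reckoned position. I'll descend in stages and watch the force.

Request:
jog_arm(
  series=[
    {"dx": 2.5,"dy": -1.5,"dz": -10,"spin": 0,"jaw": 0.3},
    {"dx": 2.5,"dy": -1.5,"dz": -20,"spin": 0,"jaw": 0.3},
    {"dx": 2.5,"dy": -1.5,"dz": -30,"spin": 0,"jaw": 0.3},
    {"dx": 2.5,"dy": -1.5,"dz": -38,"spin": 0,"jaw": 0.3},
    {"dx": 2.5,"dy": -1.5,"dz": -44,"spin": 0,"jaw": 0.3},
    {"dx": 2.5,"dy": -1.5,"dz": -44,"spin": 0,"jaw": 0.3},
    {"dx": 2.5,"dy": -1.5,"dz": -44,"spin": 0,"jaw": 0.3},
  ],
)

```text
t: 6.63
eef_pos: [0.4793, -0.0132, 0.0776]
orientation: [-3.14, -0.01, -3.02]
force: [0.0, 0.4, -1.1]
finger_gap: 0.0516
```

Run:
```python
from h import *
a=eyes.get_image("scene");w=eyes.get_image("wrist")
A=cv2.resize(a[200:275,280:380],(640,480),interpolation=cv2.INTER_CUBIC)
cv2.imwrite("pics/c4.png",np.hstack([cv2.resize(A,(400,300)),cv2.resize(w,(400,300))]))
```

```text
(no output)
```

View pics/c4.png

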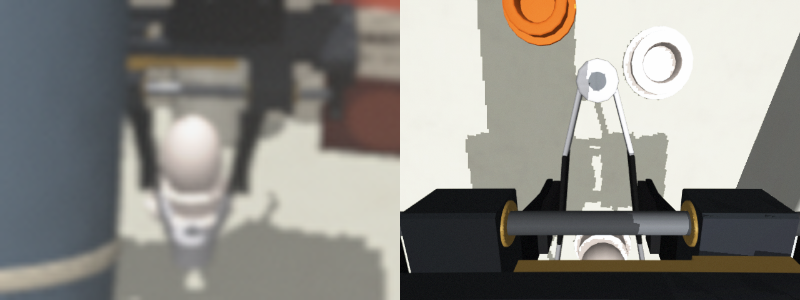

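Wrist half: the egg (605,255) sits midway between the arms (563 and 647), so the lateral alignment is good. I'll descend to jaw height.

Request:
jog_arm(
  series=[
    {"dx": 0,"dy": 1,"dz": -8,"spin": 0,"jaw": 0.3},
    {"dx": 0,"dy": 1,"dz": -16,"spin": 0,"jaw": 0.3},
    {"dx": 0,"dy": 1,"dz": -24,"spin": 0,"jaw": 0.3},
    {"dx": 0,"dy": 1,"dz": -32,"spin": 0,"jaw": 0.3},
    {"dx": 0,"dy": 1,"dz": -38,"spin": 0,"jaw": 0.3},
    {"dx": 0,"dy": 1,"dz": -43,"spin": 0,"jaw": 0.3},
    {"dx": 0,"dy": 1,"dz": -43,"spin": 0,"jaw": 0.3},
    {"dx": 0,"dy": 1,"dz": -43,"spin": 0,"jaw": 0.3},
  ],
)

```text
t: 7.4
eef_pos: [0.4797, -0.0122, 0.035]
orientation: [-3.14, -0.009, -3.02]
force: [-0.7, -0.2, -0.5]
finger_gap: 0.0514
```

Request:
jog_arm(
  series=[
    {"dx": 0,"dy": 0,"dz": 0,"spin": 0,"jaw": 0.5},
    {"dx": 0,"dy": 0,"dz": 0,"spin": 0,"jaw": 0.45},
    {"dx": 0,"dy": 0,"dz": 0,"spin": 0,"jaw": 0.4},
    {"dx": 0,"dy": 0,"dz": 0,"spin": 0,"jaw": 0.35},
    {"dx": 0,"dy": 0,"dz": 0,"spin": 0,"jaw": 0.3},
    {"dx": 0,"dy": 0,"dz": 0,"spin": 0,"jaw": 0.3},
    {"dx": 0,"dy": 0,"dz": 0,"spin": 0,"jaw": 0.3},
    {"dx": 0,"dy": 0,"dz": 0,"spin": 0,"jaw": 0.3},
  ],
  newtons=9,
)

```text
t: 8.07
eef_pos: [0.4797, -0.0119, 0.0351]
orientation: [-3.141, -0.009, -3.02]
force: [-0.5, 1.7, 0.0]
finger_gap: 0.0344
```

Request:
jog_arm(
  series=[
    {"dx": 0,"dy": 0,"dz": 0,"spin": 0,"jaw": 0.3},
    {"dx": 0,"dy": 0,"dz": 0,"spin": 0,"jaw": 0.3},
    {"dx": 0,"dy": 0,"dz": 0,"spin": 0,"jaw": 0.3},
    {"dx": 0,"dy": 0,"dz": 0,"spin": 0,"jaw": 0.3},
  ],
)

```text
t: 8.4
eef_pos: [0.4797, -0.0118, 0.0351]
orientation: [-3.141, -0.009, -3.019]
force: [-0.7, 1.2, 0.3]
finger_gap: 0.0344
```

The jaws stopped at 34.4 mm, as expected on the egg. I'll firm the grip to 20 N and lift.

Request:
jog_arm(
  series=[
    {"dx": 0,"dy": 0,"dz": 0,"spin": 0,"jaw": 0.3},
    {"dx": 0,"dy": 0,"dz": 0,"spin": 0,"jaw": 0.3},
    {"dx": 0,"dy": 0,"dz": 0,"spin": 0,"jaw": 0.3},
    {"dx": 0,"dy": 0,"dz": 0,"spin": 0,"jaw": 0.3},
  ],
  newtons=20,
)

```text
t: 8.73
eef_pos: [0.4798, -0.0119, 0.0351]
orientation: [-3.141, -0.009, -3.019]
force: [-0.1, 2.0, 0.3]
finger_gap: 0.034
```

Request:
jog_arm(
  series=[
    {"dx": 0,"dy": 0,"dz": 4,"spin": 0,"jaw": 0.3},
    {"dx": 0,"dy": 0,"dz": 8,"spin": 0,"jaw": 0.3},
    {"dx": 0,"dy": 0,"dz": 13,"spin": 0,"jaw": 0.3},
    {"dx": 0,"dy": 0,"dz": 20,"spin": 0,"jaw": 0.3},
    {"dx": 0,"dy": 0,"dz": 28,"spin": 0,"jaw": 0.3},
    {"dx": 0,"dy": 0,"dz": 36,"spin": 0,"jaw": 0.3},
    {"dx": 0,"dy": 0,"dz": 44,"spin": 0,"jaw": 0.3},
    {"dx": 0,"dy": 0,"dz": 52,"spin": 0,"jaw": 0.3},
  ],
)

```text
t: 9.4
eef_pos: [0.4799, -0.0119, 0.0882]
orientation: [-3.141, -0.008, -3.02]
force: [0.6, -0.3, -1.5]
finger_gap: 0.0336
```

Request:
jog_arm(
  series=[
    {"dx": -3,"dy": 0,"dz": 8,"spin": 0,"jaw": 0.3},
    {"dx": -6,"dy": 0,"dz": 16,"spin": 0,"jaw": 0.3},
    {"dx": -10,"dy": 0,"dz": 24,"spin": 0,"jaw": 0.3},
    {"dx": -10,"dy": 0,"dz": 32,"spin": 0,"jaw": 0.3},
    {"dx": -10,"dy": 0,"dz": 38,"spin": 0,"jaw": 0.3},
    {"dx": -10,"dy": 0,"dz": 38,"spin": 0,"jaw": 0.3},
  ],
)

```text
t: 9.9
eef_pos: [0.4709, -0.0118, 0.1276]
orientation: [-3.141, -0.005, -3.019]
force: [0.6, 0.5, -1.7]
finger_gap: 0.0333
```

Run:
```python
from h import *
s=readout.read_state();print(s['t'],s['joint_pos'].round(2),s['eef_pos'],s['orientation'],s['force'],s['finger_gap'])
a=eyes.get_image("scene");w=eyes.get_image("wrist")
cv2.imwrite("pics/c5.png",np.hstack([cv2.resize(a[170:275,280:420],(400,300),interpolation=cv2.INTER_CUBIC),cv2.resize(w,(400,300))]))
```

```text
9.9 [-0.35  0.26  0.34  2.12 -0.12  0.79  1.76] [ 0.47086547 -0.01177983  0.12762223] [-3.14080129 -0.00547028 -3.01938171] [ 0.60306162  0.46984644 -1.72745415] 0.03332155501521584
```

View pics/c5.png

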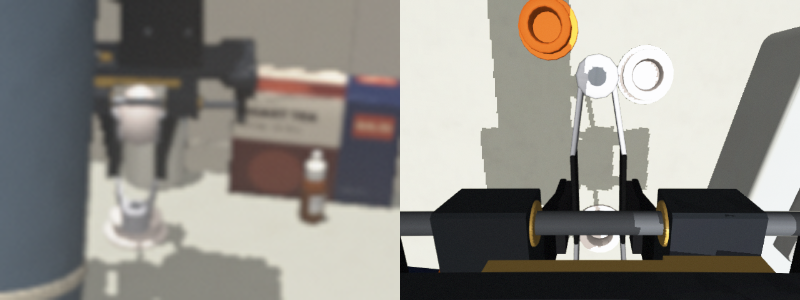

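The egg is out of its cup, held in the tongs (scene half: egg at (138,115), empty cup below at (132,225)). The wrist force of -1.7 N fits tongs plus egg. I'll carry it to the lamp at a moderate pace.

Request:
jog_arm(
  series=[
    {"dx": 0,"dy": -6,"dz": 0,"spin": 0,"jaw": 0.3},
    {"dx": 1,"dy": -18,"dz": 0,"spin": 0,"jaw": 0.3},
    {"dx": 2,"dy": -34,"dz": 0,"spin": 0,"jaw": 0.3},
    {"dx": 3,"dy": -52,"dz": 0,"spin": 0,"jaw": 0.3},
    {"dx": 4,"dy": -70,"dz": 0,"spin": 0,"jaw": 0.3},
    {"dx": 5,"dy": -88,"dz": 0,"spin": 0,"jaw": 0.3},
    {"dx": 6,"dy": -106,"dz": 0,"spin": 0,"jaw": 0.3},
    {"dx": 7,"dy": -124,"dz": 0,"spin": 0,"jaw": 0.3},
  ],
  newtons=25,
)

```text
t: 10.67
eef_pos: [0.4766, -0.1371, 0.1258]
orientation: [-3.141, -0.009, -3.02]
force: [-0.5, 0.1, -1.1]
finger_gap: 0.0337
```

Request:
jog_arm(
  series=[
    {"dx": 1,"dy": -18,"dz": 0,"spin": 0,"jaw": 0.3},
    {"dx": 2,"dy": -36,"dz": 0,"spin": 0,"jaw": 0.3},
    {"dx": 4,"dy": -54,"dz": 0,"spin": 0,"jaw": 0.3},
    {"dx": 5,"dy": -72,"dz": 0,"spin": 0,"jaw": 0.3},
    {"dx": 7,"dy": -90,"dz": 0,"spin": 0,"jaw": 0.3},
    {"dx": 8,"dy": -106,"dz": 0,"spin": 0,"jaw": 0.3},
    {"dx": 9,"dy": -118,"dz": 0,"spin": 0,"jaw": 0.3},
    {"dx": 10,"dy": -126,"dz": 0,"spin": 0,"jaw": 0.3},
  ],
)

```text
t: 11.33
eef_pos: [0.4859, -0.265, 0.1253]
orientation: [-3.14, -0.01, -3.022]
force: [-0.7, 0.3, -1.5]
finger_gap: 0.033
```

Remaining: dx +6, dy -63; keep the height until I've looked.

Request:
jog_arm(
  series=[
    {"dx": 1,"dy": -10,"dz": 0,"spin": 0,"jaw": 0.3},
    {"dx": 2,"dy": -24,"dz": 0,"spin": 0,"jaw": 0.3},
    {"dx": 4,"dy": -38,"dz": 0,"spin": 0,"jaw": 0.3},
    {"dx": 5,"dy": -50,"dz": 0,"spin": 0,"jaw": 0.3},
    {"dx": 6,"dy": -58,"dz": 0,"spin": 0,"jaw": 0.3},
    {"dx": 6,"dy": -63,"dz": 0,"spin": 0,"jaw": 0.3},
    {"dx": 6,"dy": -63,"dz": 0,"spin": 0,"jaw": 0.3},
    {"dx": 6,"dy": -63,"dz": 0,"spin": 0,"jaw": 0.3},
  ],
)

```text
t: 12.0
eef_pos: [0.4919, -0.3278, 0.1251]
orientation: [-3.141, -0.011, -3.022]
force: [0.9, -0.7, -1.3]
finger_gap: 0.0336
```

Run:
```python
from h import *
s=readout.read_state();print(s['t'],s['joint_pos'].round(2),s['eef_pos'],s['orientation'],s['force'],s['finger_gap'])
a=eyes.get_image("scene");b=eyes.get_image("top")
cv2.imwrite("pics/s6.png",a);cv2.imwrite("pics/t6.png",b)
cv2.imwrite("pics/c6.png",np.hstack([cv2.resize(a[180:280,400:500],(400,400),interpolation=cv2.INTER_CUBIC),cv2.resize(b[150:250,430:530],(400,400),interpolation=cv2.INTER_CUBIC)]))
```

```text
12.0 [ 0.2   0.46  0.42  1.85 -0.22  0.89  2.41] [ 0.49185421 -0.32779243  0.12513122] [-3.14100378 -0.01061975 -3.02167465] [ 0.86243545 -0.71751874 -1.27544753] 0.03357467750588017
```

View pics/c6.png

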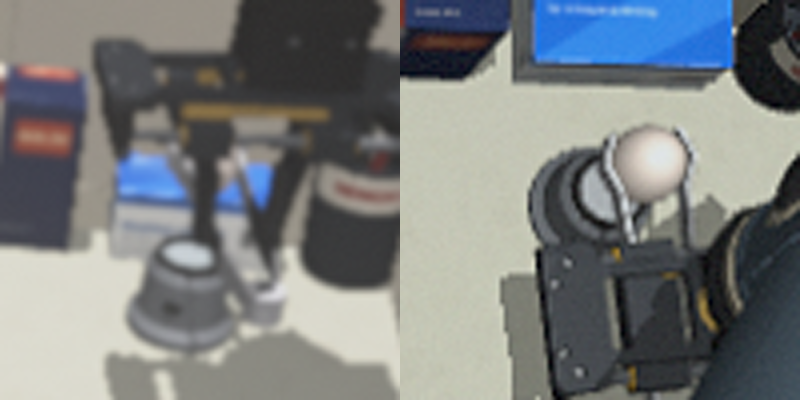

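Run:
```python
from h import *
b=cv2.imread("pics/t6.png");hsv=cv2.cvtColor(b,cv2.COLOR_BGR2HSV)
print("egg top",[ray("top",[(430+250.5/4-.3,150+163/4-.3)],z).round(4) for z in(.117,.127,.132)])
print("lamp foot",ray("top",[(430+165/4,150+197/4)],0.005).round(4))
# egg in scene
q=(400+225/4,180+172/4);print("scene egg",ray("scene",[q],.130).round(4))
```

```text
egg top [array([[ 0.5843, -0.3211,  0.117 ]]), array([[ 0.5822, -0.318 ,  0.127 ]]), array([[ 0.5811, -0.3165,  0.132 ]])]
lamp foot [[ 0.5849 -0.3041  0.005 ]]
scene egg [[ 0.5661 -0.3283  0.13  ]]
```

The top view puts the egg at about (0.582, -0.318), matching the lamp at (0.5815, -0.3165). I'll lower 19 mm and settle.

Request:
jog_arm(
  series=[
    {"dx": 0,"dy": 0,"dz": -3,"spin": 0,"jaw": 0.3},
    {"dx": 0,"dy": 0,"dz": -8,"spin": 0,"jaw": 0.3},
    {"dx": 0,"dy": 0,"dz": -13,"spin": 0,"jaw": 0.3},
    {"dx": 0,"dy": 0,"dz": -17,"spin": 0,"jaw": 0.3},
    {"dx": 0,"dy": 0,"dz": -19,"spin": 0,"jaw": 0.3},
    {"dx": 0,"dy": 0,"dz": -19,"spin": 0,"jaw": 0.3},
    {"dx": 0,"dy": 0,"dz": -19,"spin": 0,"jaw": 0.3},
    {"dx": 0,"dy": 0,"dz": -19,"spin": 0,"jaw": 0.3},
  ],
)

```text
t: 12.77
eef_pos: [0.4922, -0.3272, 0.1062]
orientation: [-3.141, -0.01, -3.021]
force: [-0.1, -0.7, -0.9]
finger_gap: 0.0335
```

Run:
```python
from h import *
s=readout.read_state();print(s['t'],abs(s['dq']).max(),s['eef_pos'],s['force'],s['finger_gap'])
a=eyes.get_image("scene");b=eyes.get_image("top")
cv2.imwrite("pics/c7.png",np.hstack([cv2.resize(a[195:275,410:490],(400,400),interpolation=cv2.INTER_CUBIC),cv2.resize(b[150:250,430:530],(400,400),interpolation=cv2.INTER_CUBIC)]))
```

```text
12.7667 0.0050151639348763035 [ 0.49215166 -0.32723297  0.10624854] [-0.11793781 -0.68758635 -0.9442936 ] 0.03354449063585655
```

View pics/c7.png

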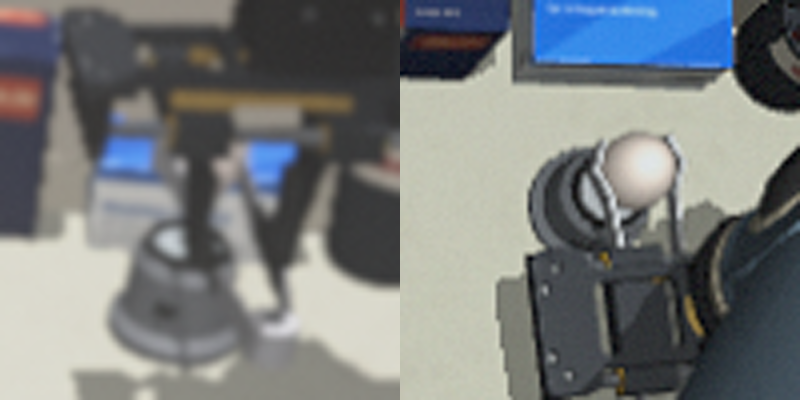

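Run:
```python
from h import *
from station import close_job
e=ray("top",[(430+240.5/4-.3,150+169/4-.3)],.110)[0];d=np.hypot(*(e[:2]-[.5815,-.3165]));print(e,d)
if d<.007: print(close_job())
```

```text
[ 0.58225868 -0.31765296  0.11      ] 0.0013801915555304144
the job is handed in; nothing more can be done
None
```

I picked up the tongs, closed them on the egg, lifted it out of its cup and carried it to the candling lamp. The job is handed in with the egg held still above the lamp's mouth, at about 12.8 s of the 51 s allowed.

**What the last checks showed:**
- **Centring:** the top view puts the egg about 1.4 mm from the lamp axis, against the 15 mm allowed.
- **Height:** the egg's lowest point should be about 26 mm above the mouth. I worked this out from the tool height and did not see it directly.
- **Grip:** the grip was set to 25 N and the finger opening was steady at 33.5 mm. The arm was practically at rest.
- **Contact:** the forces I read stayed at 2 N or less throughout, with no sign of touching the lamp.

**What I could not confirm:**
- **Scene view:** a finger mostly hid the egg there. One rough reading was about 19 mm off the lamp axis, and I set it aside for the clearer top view.
- **Egg cup:** it stood upright right after the lift; I did not look at it again at the end.
- **Wrist force:** it read between 0.9 and 1.7 N downward while carrying, against about 1.45 N expected, which I took as sensor noise.

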